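# Lock a specimen carrier in the microscope's loading track and hold the lock

## Robot

A 7-joint arm with a two-finger parallel gripper is mounted at the origin on the work surface. World frame = base frame: x ahead of the robot, y to its left, z up, the work surface at z = 0. Lengths are in m, angles in rad, forces in N, time in s.
With the tool pointing down it reaches from about 0.425 to 0.95 m from the base axis. Payload 4.7 kg.
Tool frame: the origin (TCP) lies midway between the tips of the shut fingers; the grasp point (between the pads) lies manip.grip_depth behind it (manip.grip_depth is the distance from the TCP to the grasp point, in m); y points along the fingers, z is the direction in which the jaws open and shut, and the axes are right-handed (so a half turn about y gives the same grasp; the last joint's range is limited). The gripper opens to 85 mm and grips with 20 to 120 N. Pads are 22 mm wide; open, the fingers measure 114 mm over their backs; the gripper's body (76 mm by 85 mm) begins 54 mm behind the grasp point. The pads swing forward as they close: fully open they stand 13 mm farther back than shut.
Start: joints at [-1.192, 0.469, -0.049, 1.532, 0.024, 1.141, -0.082], TCP at [0.268, 0.62, 0.231] pointing down, gripper open.
Joint ranges: [-2.59, 2.59], [-0.33, 1.99], [-1.39, 1.29], [0.1, 2.45], [-1.04, 4.18], [0.21, 1.99], [-2.66, 2.66]. Speed limits (rad/s): [2.57, 2.57, 3.14, 3.14, 3.14, 3.14, 3.14].

## Interface

Orientations are given as a 3x3 rotation matrix whose columns are the frame's x, y, z axes.
In Python, from station import manip, status, snapshot, camera_model, order gives the robot as it stands. The module is installed in compiled form; this text tells all that it offers. Calls block until the motion is done:
- manip.goto(position, orientation): joint-space move of the TCP to a pose.
- manip.servo_line(position, attitude=None, vel=0.15): straight line of the TCP; attitude=None keeps the orientation; vel is the mean speed in m/s.
- manip.set_joints(angles): joint-space move.
- manip.grip(opening, squeeze=None): finger opening in m; squeeze is the grip in N (None keeps the last); returns when the fingers have stopped.
- manip.pause(seconds).
- manip.solve_ik(position, orientation): joint angles nearest the present ones, or None.
- status.sense(): the state.
- snapshot(name): name is "scene" or "top"; returns (picture, depth): 400x640x3 uint8, blue, green, red; 400x640 float32, m along the optical axis (not along the pixel's ray), 0 where there is no reading.
- camera_model(name): a dict with "fx", "fy", "cx", "cy" (pixels), "R" (3x3) and "t" (3): a world point X has camera coordinates R X + t. Camera axes: x right, y down, z forward; pixel columns grow to the right and rows downward; lengths in m; the calibration is good to about 2 mm. A picture is of the moment at which its call begins. camera_model takes no time and is no camera call.
A pose or a line that the arm cannot do raises manip.PlanningError and nothing moves.
- order.finish_job(): hands the job in, once; it reports no verdict.
The state is a dict: "clock": time; "q": joint angles; "qd": joint speeds; "effort": joint torques, N m; "ee_pos": TCP position; "orientation": TCP orientation; "contact_force": force on the tool from outside, world axes, zero at the start; "moment": the same for the moment, N m; "width": finger opening in m.
Only numpy, scipy, OpenCV 4.12 (cv2) and the standard library are available. Lean on these libraries where they do the work, as an engineer would, in place of code of your own. Each camera call takes 0.05 s, during which the arm holds its last target.

## Task

Push the blue specimen carrier by its orange tab along the track until it comes to rest against the black rubber end stop just behind the white bridge. Then press the red spring knob half way down, so that its pin locks the carrier, keep it there for three seconds and finish while still holding it half way down. Leave the white spare carrier and the other things on the bench where they are.

Things in the scene. Friction and masses are not known exactly. Their poses are not given: they have to be found in the camera images.
- bed: Fixed grey track, 290 x 116 mm, top face 14 mm above the bench. Origin: centre of its underside. x axis: along the track, the way the carrier is pushed (to bridge and stop); z up. Two aluminium rails 280 mm long, 53 mm apart, with overhanging lips, guide the carrier; rail tops 29.5 mm above the bench.
- head: White bridge fixed across the track, 44 mm along x, 116 mm wide; axes as the track's. Origin: on the track's top face (14 mm above the bench), below the knob's axis; bridge top 40 mm above it. Face of the black rubber stop: 22 mm beyond the origin along +x. Two yellow posts 28 mm beside the knob (y), tops 54 mm above the origin: level with the knob's underside when it is half way down.
- knob_top (a point): Centre of the flat top of the red plunger knob (32 mm diameter, 14 mm thick, vertical stem); 92 mm above the bench when up; moves straight down when pressed.
- plunger (a joint): Travel of the red knob: 0 up, 0.020 m fully down, 0.010 m half way. Spring return: about 3 N to start moving, 7 N at half way, 11 N fully down. Its 8 mm pin meets the carrier's top after 4 mm and goes on only into the hole, so the carrier must be against the stop.
- carrier_tab (a point): Centre of the orange upright tab at the rear edge of the blue carrier: 10 mm thick along the track, 24 mm wide, 32 mm high, top 56 mm and foot 24 mm above the bench. x axis along the track to the stop. Its free rear face can be pushed. The carrier is a loose plate 120 x 50 x 10 mm, about 0.35 kg (varies), sliding with friction.
- carrier_hole (a point): Centre, on the plate's top, of the blue carrier's 14 mm lock hole; 93 mm ahead of the tab's centre, 22 mm behind the carrier's front edge. With the carrier against the stop it lies right below the knob (10 mm above the bridge's origin).
- spare_tab (a point): Bystander: centre of the white tab of the spare carrier (all white, same shape), lying on the bench beside the track. Leave alone.
- dish_mid (a point): Bystander: centre of a clear closed dish, 54 mm across, 12 mm high, beside the track. Leave alone.
- samplebox_mid (a point): Bystander: centre of a clear open box 120 x 90 x 32 mm.
- jar_mid (a point): Bystander: centre of an amber jar, 60 mm across, 85 mm high.
- lenscap_mid (a point): Bystander: centre of a black lens cap, 48 mm across, 30 mm high.
- driver_grip (a point): Bystander: handle of an orange screwdriver 170 mm long, on the brown sheet.
- brush_grip (a point): Bystander: handle of a brush 160 mm long, on the brown sheet.
Things that resemble listed ones, but are neither listed nor needed, are in the scene too. Of the things that look like the part that bears carrier_tab, the smallest one is meant.

How it is judged:
By the outcome, as a careful person would: the job done as asked, in the order asked, and still so for the second after the job is handed in, while the arm keeps its last pose, push and grip.
It also fails if it takes over 45 s, if anything falls off the work surface, if the arm or the gripper's body presses on something with over 40 N, if the wrist force passes 120 N, or if a joint passes its speed limit or range.

## Working session

There is one attempt and no reset: what is moved stays moved. The work goes in short steps, each a Python script; the robot and the scene stay as the last script left them, time stands still between calls to the robot, and variables do not carry over. Pictures are saved under pics/ and viewed, and the job is handed in when it is done.

```bash
mkdir -p pics; ls; python3 - <<'E'
from station import manip,status,snapshot,camera_model,order
import cv2,numpy as np
s=status.sense();print(s['clock'],s['ee_pos'],s['orientation'],s['width'],manip.grip_depth)
for n in("scene","top"):
    p,d=snapshot(n);cv2.imwrite(f'pics/{n}0.png',p);np.save(f'{n}0.npy',d);print(n,camera_model(n))
E
```

```text
pics
0.0 [0.26745283 0.61908797 0.23023163] [[ 9.18021543e-01 -7.27104212e-04  3.96529845e-01]
 [-3.96530503e-01 -1.88623067e-03  9.18019609e-01]
 [ 8.04508307e-05 -9.99997957e-01 -2.01991939e-03]] 0.08528439578135297 0.0187
scene {'fx': 393.17265866148773, 'fy': 393.17265866148773, 'cx': 324.15583778446324, 'cy': 195.77532420549878, 'R': array([[-0.20292189,  0.97916496,  0.00766098],
       [ 0.6164724 ,  0.13382837, -0.77591994],
       [-0.76077887, -0.15272835, -0.63078488]]), 't': array([ 0.13185656, -0.26192456,  1.55788413])}
top {'fx': 434.68540367564367, 'fy': 434.68540367564367, 'cx': 320.6281030781643, 'cy': 208.3003067294603, 'R': array([[ 0.020839  , -0.99960866, -0.01866199],
       [-0.99609544, -0.01915685, -0.08617936],
       [ 0.08578813,  0.02038502, -0.99610484]]), 't': array([-0.01425274,  0.51747978,  1.1625154 ])}
```

View pics/scene0.png

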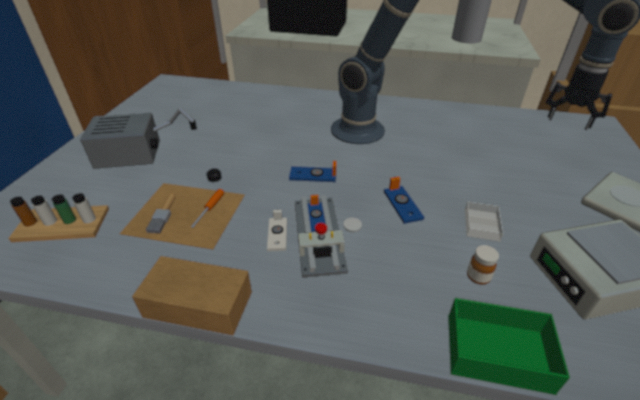

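View pics/top0.png

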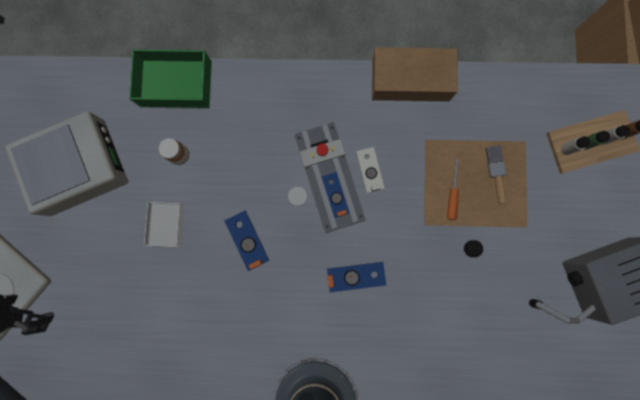

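Three blue carriers with orange tabs show in the top view: A in the track at about (336,192), B on the bench at (246,240), and C on the bench at (356,277). A looks smallest and is the one in the track. I'll confirm that with an enlarged crop and measurements.

```bash
cat > h.py <<'E'
import cv2,numpy as np
from station import camera_model
def ray(n,uv,z):
    c=camera_model(n);R,t=c['R'],c['t']
    o=-R.T@t; d=R.T@np.array([(uv[0]-c['cx'])/c['fx'],(uv[1]-c['cy'])/c['fy'],1])
    return o+d*(z-o[2])/d[2]
def proj(n,X):
    c=camera_model(n);x=c['R']@np.asarray(X)+c['t'];return np.array([c['fx']*x[0]/x[2]+c['cx'],c['fy']*x[1]/x[2]+c['cy']])
def blobs(p,lo,hi,amin=15):
    h=cv2.cvtColor(p,cv2.COLOR_BGR2HSV)
    m=cv2.inRange(h,np.array(lo),np.array(hi))
    cs,_=cv2.findContours(m,cv2.RETR_EXTERNAL,cv2.CHAIN_APPROX_NONE)
    out=[]
    for c in cs:
        mm=np.zeros_like(m);cv2.drawContours(mm,[c],-1,255,-1);mm&=m
        ys,xs=np.nonzero(mm)
        if len(xs)>=amin: out.append((len(xs),xs.mean(),ys.mean(),cv2.minAreaRect(c)))
    return out
E
python3 - <<'E'
from h import *
t=cv2.imread('pics/top0.png');s=cv2.imread('pics/scene0.png')
cv2.imwrite('pics/ctop.png',cv2.resize(t[115:300,215:400],None,fx=3.2,fy=3.2,interpolation=cv2.INTER_CUBIC))
cv2.imwrite('pics/cscene.png',cv2.resize(s[150:285,260:430],None,fx=4.4,fy=4.4,interpolation=cv2.INTER_CUBIC))
for n,p in(('top',t),('scene',s)):
    for nm,lo,hi,z in(('blue',(100,120,60),(125,255,255),.02),('orange',(5,150,120),(14,255,255),.056),('red',(172,150,80),(180,255,255),.092),('red',(0,150,80),(4,255,255),.092),('yel',(18,90,120),(35,255,255),.068)):
        for a,x,y,r in blobs(p,lo,hi,4):
            print(n,nm,a,round(x,1),round(y,1),np.round(r[1],1),round(r[2]),ray(n,(x,y),z).round(4))
E
```

```text
top blue 930 358.0 276.2 [22.7 55.4] 83 [ 0.3364 -0.1082  0.02  ]
top blue 899 245.5 237.8 [54.3 22.5] 65 [0.4334 0.1991 0.02  ]
top blue 422 334.2 191.8 [42.2 14.7] 72 [ 0.5638 -0.0401  0.02  ]
top orange 31 330.2 280.9 [10.  3.] 81 [ 0.3252 -0.0336  0.056 ]
top orange 32 254.6 264.2 [2.7 9.8] 63 [0.3642 0.1658 0.056 ]
top orange 17 341.3 212.6 [1.9 7.3] 72 [ 0.5044 -0.0594  0.056 ]
top orange 156 452.6 203.2 [ 5.4 28.5] 6 [ 0.535 -0.352  0.056]
top red 90 321.8 149.1 [10.6  9.2] 45 [ 0.666  -0.0052  0.092 ]
top yel 4 312.2 155.0 [1.4 1.4] 45 [0.655  0.0203 0.068 ]
top yel 4 332.2 148.2 [2.2 0.9] 63 [ 0.674  -0.0323  0.068 ]
scene blue 190 315.4 215.3 [26.4 14. ] 82 [ 0.5513 -0.0464  0.02  ]
scene blue 586 404.4 206.1 [44.2 18.9] 57 [0.4556 0.203  0.02  ]
scene blue 443 310.0 174.2 [44.2 12.5] 2 [ 0.3589 -0.1077  0.02  ]
scene blue 7753 24.3 102.6 [ 72. 189.] 0 [ 0.1135 -1.4162  0.02  ]
scene orange 34 313.9 198.1 [7. 6.] 90 [ 0.5189 -0.0579  0.056 ]
scene orange 144 213.9 198.1 [ 7.2 21.3] 40 [ 0.5798 -0.3396  0.056 ]
scene orange 56 395.3 182.1 [10.  8.] 90 [0.391  0.1677 0.056 ]

[... 1703 characters left out ...]
]
scene yel 15 135.0 232.2 [3. 7.] 90 [ 0.7639 -0.4711  0.068 ]
scene yel 22 127.8 230.5 [6.3 4.7] 72 [ 0.762  -0.4926  0.068 ]
scene yel 8 140.6 223.8 [2. 5.] 90 [ 0.7324 -0.4746  0.068 ]
scene yel 35 133.6 222.7 [8. 8.] 90 [ 0.7327 -0.4947  0.068 ]
scene yel 8 194.1 217.8 [1.4 6.4] 45 [ 0.6813 -0.3486  0.068 ]
scene yel 5 182.6 213.4 [1. 3.] 90 [ 0.6717 -0.3869  0.068 ]
scene yel 8 34.9 212.9 [4.9 1.4] 45 [ 0.7536 -0.7756  0.068 ]
scene yel 13 55.2 212.5 [8.  1.8] 63 [ 0.7407 -0.7238  0.068 ]
scene yel 924 59.6 226.8 [26.2 96.2] 85 [ 0.7867 -0.6725  0.068 ]
scene yel 1158 202.3 224.8 [40.3 97.8] 62 [ 0.702  -0.3156  0.068 ]
scene yel 728 177.5 197.7 [30.2 77.4] 84 [ 0.6132 -0.4328  0.068 ]
```

```bash
ls pics
```

```text
cscene.png
ctop.png
scene0.png
top0.png
```

View pics/ctop.png

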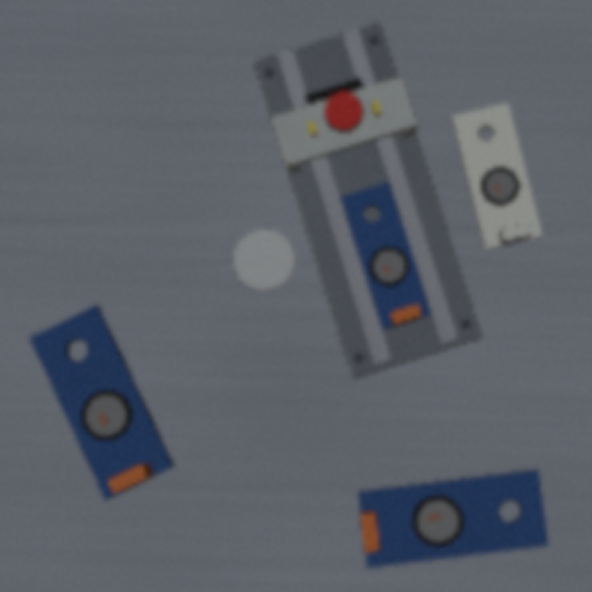

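View pics/cscene.png

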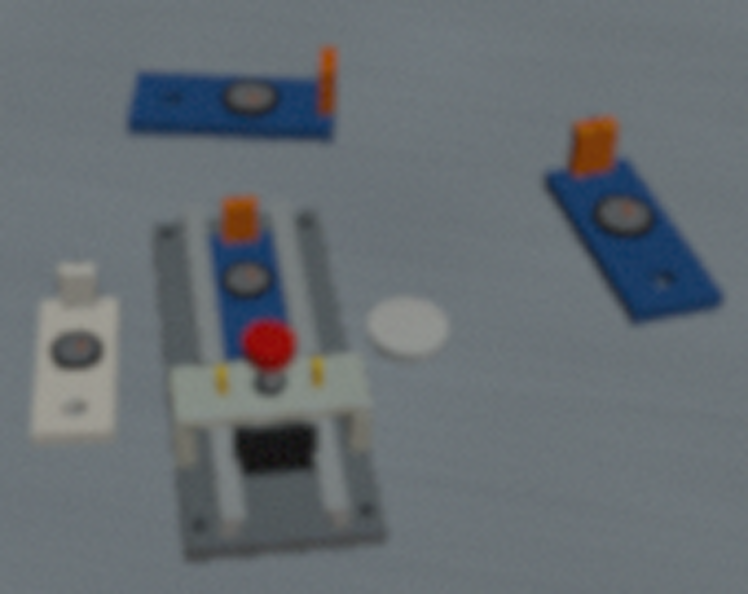

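The crop confirms A, in the track at (336,192). It is about 42 x 15 px, against about 55 x 22 px for B and C, and it is the only blue carrier in the track. The red knob with its two yellow posts is at (322,149) in the top view. Next I'll refine the track axis and cross-check the points.

```bash
python3 - <<'E'
from h import *
t=cv2.imread('pics/top0.png')
f=lambda x,y:((x+.5)/3.2-.5+215,(y+.5)/3.2-.5+115)
S=[ray('top',f(*p),.014) for p in((268,73),(374,40),(359,357),(466,324))]
e1=S[0]-S[2];e2=S[1]-S[3]
print('screw yaw',[np.degrees(np.arctan2(e[1],e[0])).round(2) for e in(e1,e2)],np.linalg.norm(e1),np.linalg.norm(S[0]-S[1]),'bed ctr',np.mean(S,0))
# blue carrier rect at z=.028(top of plate ~?) 
for z in(.02,.024):
  for a,x,y,r in blobs(t,(100,120,60),(125,255,255),200):
    b=np.array([ray('top',q,z) for q in cv2.boxPoints(r)])
    L=[(np.linalg.norm(b[i+1]-b[i]),b[i+1]-b[i]) for i in(0,1)]
    L.sort(key=lambda q:q[0]);d=L[1][1];d=d*np.sign(d[0])
    print(z,round(x),[round(q[0],4) for q in L],'yaw',np.degrees(np.arctan2(d[1],d[0])).round(1),b.mean(0).round(4))
# two-view triangulation
def tri(a,b):
    A=[];B=[]
    for n,uv in(('top',a),('scene',b)):
        c=camera_model(n);R,tt=c['R'],c['t'];o=-R.T@tt;d=R.T@np.array([(uv[0]-c['cx'])/c['fx'],(uv[1]-c['cy'])/c['fy'],1]);d/=np.linalg.norm(d);P=np.eye(3)-np.outer(d,d);A.append(P);B.append(P@o)
    return np.linalg.solve(sum(A),sum(B))
print('knob',tri((321.8,149.1),(320.7,228)),'tab',tri((341.3,212.6),(313.9,198.1)),'postL',tri((312.2,155),(331.5,232)),'postR',tri((332.2,148.2),(310,233)))
# knob top ray after fit
d=np.load('top0.npy');c=camera_model('top')
for n,(u,v) in(('knob',(322,149)),('tab',(341,212)),('bed',(345,222)),('plate',(336,190))):
    z=d[v,u];X=c['R'].T@(np.array([(u-c['cx'])/c['fx']*z,(v-c['cy'])/c['fy']*z,z])-c['t']);print(n,X.round(4))
ds=np.load('scene0.npy');c=camera_model('scene')
for n,(u,v) in(('knob',(321,228)),('tab',(314,198))):
    z=ds[v,u];X=c['R'].T@(np.array([(u-c['cx'])/c['fx']*z,(v-c['cy'])/c['fy']*z,z])-c['t']);print(n,X.round(4))
E
```

```text
screw yaw [np.float64(18.89), np.float64(18.67)] 0.2596839795414952 0.09673251296472528 bed ctr [ 0.60758387 -0.02535     0.014     ]
0.02 358 [np.float64(0.0603), np.float64(0.1494)] yaw -81.9 [ 0.3354 -0.1036  0.02  ]
0.02 246 [np.float64(0.0615), np.float64(0.1484)] yaw 26.9 [0.428 0.197 0.02 ]
0.02 334 [np.float64(0.0404), np.float64(0.1162)] yaw 18.4 [ 0.5576 -0.0422  0.02  ]
0.024 358 [np.float64(0.0601), np.float64(0.1489)] yaw -81.9 [ 0.3357 -0.1033  0.024 ]
0.024 246 [np.float64(0.0613), np.float64(0.1479)] yaw 26.9 [0.428  0.1963 0.024 ]
0.024 334 [np.float64(0.0403), np.float64(0.1158)] yaw 18.4 [ 0.5571 -0.0422  0.024 ]
knob [ 0.6672342  -0.00550335  0.08630654] tab [ 0.50539464 -0.0603764   0.0447268 ] postL [0.6553956  0.02027137 0.06618204] postR [ 0.67385747 -0.03234943  0.06942789]
knob [ 0.6667 -0.0056  0.0896]
tab [ 0.5057 -0.0585  0.0593]
bed [ 0.4819 -0.071   0.0168]
plate [ 0.5683 -0.0448  0.0251]
knob [ 0.6722 -0.0042  0.0913]
tab [ 0.5072 -0.0603  0.0466]
```

Two views and the depth agree:

| Item | Measured | Expected |
|---|---|---|
| Track yaw | about 18.7° | – |
| Knob position | about (0.666, -0.0055) | – |
| Tab position | about (0.505, -0.0595) | – |
| Tab and knob lateral offset from the track axis | less than 1 mm | 0 |
| Post spacing | 56 mm | 56 mm |
| Travel to the stop | about 77 mm | – |

Next I'll shut the gripper and approach behind the tab.

```bash
cat >> h.py <<'E'
from station import manip,status,snapshot,order
yaw=np.radians(18.7);e=np.array([np.cos(yaw),np.sin(yaw),0]);n=np.array([-e[1],e[0],0])
C=np.array([.6076,-.0253,0])
Rt=np.column_stack([e,[0,0,-1],n])
def P(a,z,lat=0.0005): return C+a*e+lat*n+np.array([0,0,z])
def st():
    s=status.sense();r=s['ee_pos']-C
    return s['clock'],r@e,r@n,r[2],s['contact_force']@e,s['contact_force']@n,s['contact_force'][2]
def show(*m): print(*m,np.round(st(),4))
E
python3 - <<'E'
from h import *
print(status.sense()['q'].round(3),manip.solve_ik(P(-.155,.16),Rt),manip.solve_ik(P(.062,.082),Rt))
manip.grip(0,40); show('shut');print(status.sense()['width'])
manip.goto(P(-.155,.16),Rt); show()
manip.servo_line(P(-.155,.037),vel=.1); show()
p,d=snapshot('scene');cv2.imwrite('pics/b.png',cv2.resize(p[120:290,230:430],None,fx=3.5,fy=3.5,interpolation=cv2.INTER_CUBIC))
E
```

```text
[-1.192  0.469 -0.049  1.534  0.024  1.141 -0.082] [-0.3264477   0.22335332  0.46029297  2.111231   -0.13324131  0.83403284
  2.11089946] [-0.11084687  0.60083834  0.07886844  1.69147876 -0.05923821  0.85159679
  1.89047566]
shut [ 0.8667 -0.1152  0.7199  0.2314 -0.1965  0.2691 -0.1846]
0.00012011484380514289
[ 3.4333e+00 -1.5440e-01  1.0000e-03  1.6000e-01  4.3410e-01  2.5200e-01
 -2.8580e-01]
[ 4.8167e+00 -1.5460e-01  3.0000e-04  3.7500e-02 -1.0980e-01 -4.8300e-01
  1.6220e-01]
```

View pics/b.png

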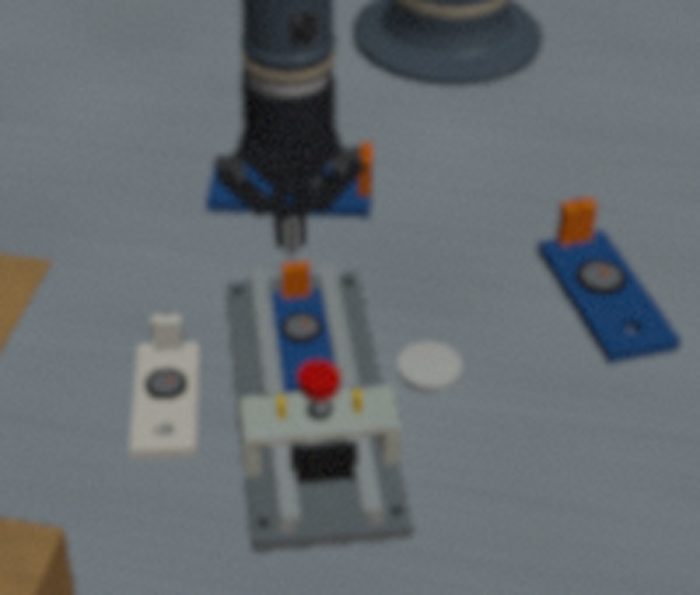

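The shut fingers at crop (292,232) stand right behind the orange tab at crop (296,280), clear of everything. Now I'll push.

```bash
python3 - <<'E'
from h import *
for a,v in((-.130,.06),(-.10,.04),(-.075,.05),(-.056,.04)):
    manip.servo_line(P(a,.037),vel=v); show()
    if abs(st()[4])>12: break
else:
    a=-.056
    while a<-.034:
        a+=.002
        manip.servo_line(P(a,.037),vel=.02); s=st(); show()
        if s[4]<-9: break
E
```

```text
[ 5.4333e+00 -1.3000e-01  6.0000e-04  3.6800e-02  2.8380e-01 -1.0096e+00
  6.0640e-01]
[ 6.3333e+00 -9.9200e-02  4.0000e-04  3.7200e-02 -4.1830e-01 -1.0450e-01
 -5.7640e-01]
[ 6.9833e+00 -7.4300e-02  5.0000e-04  3.7100e-02 -7.8180e-01  1.0527e+00
 -4.6640e-01]
[ 7.6083e+00 -5.5200e-02  5.0000e-04  3.7100e-02 -2.4080e-01  2.5590e-01
 -5.3420e-01]
[ 7.8583e+00 -5.4500e-02  5.0000e-04  3.7000e-02 -3.0593e+00 -3.1240e-01
  2.8752e+00]
[ 8.1083e+00 -5.2400e-02  4.0000e-04  3.6900e-02 -2.9240e+00  3.4740e-01
  1.7703e+00]
[ 8.3583e+00 -4.9700e-02  5.0000e-04  3.6900e-02 -1.4400e+00 -6.9000e-01
 -4.9490e-01]
[ 8.6083e+00 -4.7500e-02  5.0000e-04  3.6900e-02 -1.0857e+00 -5.0700e-02
 -8.2830e-01]
[ 8.8583e+00 -4.6800e-02  6.0000e-04  3.6900e-02 -5.4115e+00  3.7220e-01
  2.4601e+00]
[ 9.1083e+00 -4.6800e-02  6.0000e-04  3.6800e-02 -9.0073e+00  4.1310e-01
  6.9607e+00]
```

The pusher stalled at -46.8 mm against a predicted -47 mm, with the force rising to 9 N, so the carrier is on the stop. I'll back off, lift and check.

```bash
python3 - <<'E'
from h import *
manip.servo_line(P(-.042,.037),vel=.02); show('firm')
manip.pause(.2); show()
manip.servo_line(P(-.065,.037),vel=.05); show('back')
manip.servo_line(P(-.10,.15),vel=.15); show('up')
for k in('scene','top'):
    p,d=snapshot(k);cv2.imwrite(f'pics/{k}2.png',p)
    for a,x,y,r in blobs(p,(5,150,120),(14,255,255),6): print(k,a,round(x,1),round(y,1),ray(k,(x,y),.056).round(4))
print('expected tab top',P(.062-.093,.056),proj('scene',P(.062-.093,.046)))
p=cv2.imread('pics/scene2.png');cv2.imwrite('pics/c.png',cv2.resize(p[150:280,240:400],None,fx=4.5,fy=4.5,interpolation=cv2.INTER_CUBIC))
E
```

```text
firm [ 9.35830e+00 -4.68000e-02  6.00000e-04  3.67000e-02 -1.38339e+01
  2.62700e-01  9.73160e+00]
[ 9.55830e+00 -4.68000e-02  6.00000e-04  3.67000e-02 -1.39321e+01
  7.45400e-01  9.90460e+00]
back [ 1.01667e+01 -6.44000e-02  5.00000e-04  3.72000e-02 -2.19400e-01
  1.66400e-01 -1.69000e-01]
up [ 1.11083e+01 -1.00200e-01  9.00000e-04  1.49300e-01  3.41800e-01
 -1.43000e-01 -7.97000e-02]
scene 58 317.2 216.2 [ 0.5928 -0.0317  0.056 ]
scene 148 214.2 198.0 [ 0.5795 -0.3388  0.056 ]
scene 66 395.1 182.4 [0.3931 0.1671 0.056 ]
scene 17 334.0 164.2 [ 0.3367 -0.0328  0.056 ]
top 35 254.9 264.1 [0.3644 0.165  0.056 ]
top 184 452.6 203.3 [ 0.5347 -0.352   0.056 ]
expected tab top [ 0.57807617 -0.0347654   0.056     ] [317.28085489 215.21087486]
```

View pics/c.png

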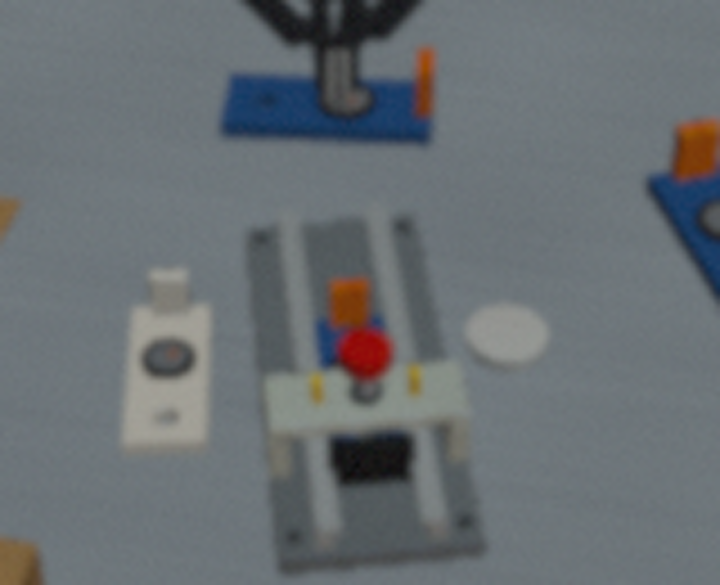

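The tab is at scene (317,216), against (317,215) predicted for a seated carrier. The blue front edge meets the black stop at crop (370,440), and the spare and dish look untouched. Now I'll press the knob, going by the measured TCP height because the arm gives under load (about 3 N/mm).

```bash
python3 - <<'E'
from h import *
manip.servo_line(P(.062,.15),vel=.15); show('over')
manip.servo_line(P(.062,.100),vel=.06); manip.pause(.2); show('pre')
z=.100
while z>.0845:
    z-=.0015
    manip.servo_line(P(.062,z),vel=.02); s=st(); print(round(z,4)); show()
    if s[3]<.0845 or s[6]>14: break
E
```

```text
over [ 1.24417e+01  6.12000e-02  2.00000e-04  1.49900e-01 -4.52500e-01
 -4.05500e-01  1.11770e+00]
pre [ 1.3625e+01  6.2200e-02  4.0000e-04  1.0050e-01 -6.1930e-01 -2.2170e-01
 -5.5160e-01]
0.0985
[ 1.3875e+01  6.1900e-02  6.0000e-04  9.8500e-02  8.3280e-01 -1.6480e-01
 -6.1310e-01]
0.097
[ 1.4125e+01  6.1900e-02  5.0000e-04  9.6800e-02 -3.2010e-01  1.3314e+00
  6.4980e-01]
0.0955
[1.4375e+01 6.1900e-02 5.0000e-04 9.5400e-02 7.0280e-01 5.6700e-02
 8.9510e-01]
0.094
[1.4625e+01 6.1900e-02 6.0000e-04 9.3900e-02 5.3480e-01 1.7930e-01
 9.2240e-01]
0.0925
[ 1.4875e+01  6.1900e-02  5.0000e-04  9.2400e-02 -5.7720e-01  8.5850e-01
  3.6740e-01]
0.091
[ 1.5125e+01  6.2100e-02  4.0000e-04  9.1400e-02 -8.3380e-01  9.2780e-01
  4.2819e+00]
0.0895
[ 1.5375e+01  6.2100e-02  4.0000e-04  8.9700e-02 -1.2123e+00  4.1570e-01
  3.9538e+00]
0.088
[ 1.5625e+01  6.2100e-02  4.0000e-04  8.8100e-02 -1.3474e+00  8.3370e-01
  3.7936e+00]
0.0865
[ 1.5875e+01  6.2100e-02  5.0000e-04  8.6700e-02 -1.2070e+00  6.9750e-01
  5.9477e+00]
0.085
[ 1.6125e+01  6.2100e-02  4.0000e-04  8.5200e-02 -1.4586e+00  5.1740e-01
  5.5104e+00]
0.0835
[ 1.6375e+01  6.2100e-02  4.0000e-04  8.3900e-02 -1.2100e+00  7.5200e-02
  5.6392e+00]
```

The knob started moving at about 92 mm, as given, and went past 4 mm smoothly, so the pin is in the hole. Now the last 2 mm.

```bash
python3 - <<'E'
from h import *
z=.0828
manip.servo_line(P(.062,z),vel=.02); manip.pause(.2); show(z)
for i in range(4):
    zz=np.mean([(manip.pause(.05),st()[3])[1] for _ in range(4)]); print(zz)
    if abs(zz-.082)<.0002: break
    z+=.082-zz; manip.servo_line(P(.062,z),vel=.01); manip.pause(.1)
for i in range(4):
    manip.pause(.25); show('hold')
for k in('scene','top'):
    p,d=snapshot(k);cv2.imwrite(f'pics/{k}3.png',p)
p=cv2.imread('pics/scene3.png');cv2.imwrite('pics/d.png',cv2.resize(p[150:280,240:400],None,fx=4.5,fy=4.5,interpolation=cv2.INTER_CUBIC))
for a,x,y,r in blobs(p,(5,150,120),(14,255,255),6): print(a,round(x,1),round(y,1))
E
```

```text
0.0828 [ 1.6825e+01  6.2100e-02  4.0000e-04  8.3300e-02 -7.1510e-01 -2.2400e-02
  5.8552e+00]
0.08328762844520796
0.08208598497855692
hold [ 1.7850e+01  6.2100e-02  4.0000e-04  8.2100e-02 -1.9622e+00  1.4480e+00
  6.9326e+00]
hold [ 1.8100e+01  6.2200e-02  4.0000e-04  8.2100e-02 -1.1524e+00  3.6280e-01
  6.6807e+00]
hold [ 1.8350e+01  6.2100e-02  4.0000e-04  8.2100e-02 -2.0967e+00  1.5540e+00
  6.3915e+00]
hold [ 1.8600e+01  6.2100e-02  4.0000e-04  8.2100e-02 -1.6246e+00 -1.4350e-01
  6.3752e+00]
152 214.0 198.2
67 395.0 182.6
```

View pics/d.png

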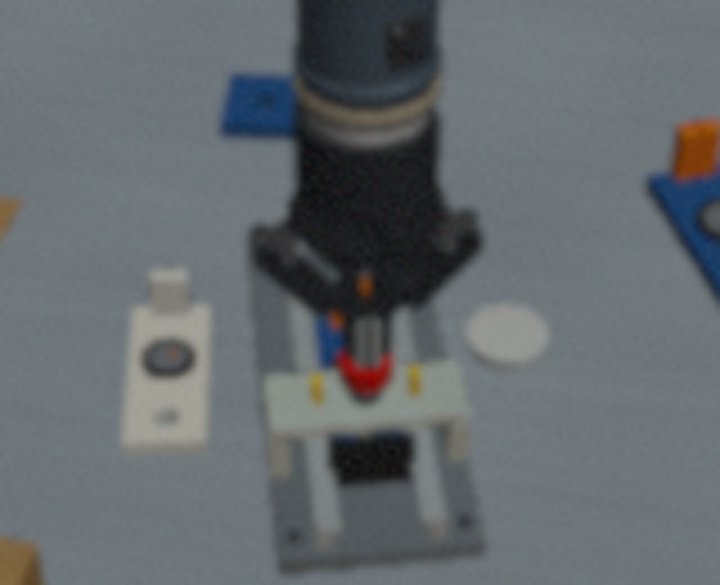

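The red knob is down under the fingertips at crop (365,375), with its underside about level with the yellow post tops at (317,377) and (414,368). The TCP is steady at 82.1 mm with about 6.6 N, matching half way (82 mm, 7 N). I'll hold the rest of the time and hand in.

```bash
python3 - <<'E'
from h import *
for _ in range(4): manip.pause(.8); show('hold')
order.finish_job()
show('end')
E
```

```text
hold [ 1.9500e+01  6.2200e-02  4.0000e-04  8.2100e-02 -1.3186e+00  1.1325e+00
  6.1869e+00]
hold [ 2.0300e+01  6.2100e-02  4.0000e-04  8.2100e-02 -2.4430e+00  5.5740e-01
  6.8809e+00]
hold [ 2.1100e+01  6.2100e-02  4.0000e-04  8.2100e-02 -1.7852e+00  9.4560e-01
  7.0618e+00]
hold [ 2.1900e+01  6.2100e-02  5.0000e-04  8.2100e-02 -1.3339e+00  9.8580e-01
  6.3139e+00]
the job is handed in; nothing more can be done
the job is handed in; nothing more can be done
```

The blue carrier is against the rubber stop, and the job was handed in with the knob held half way down, at about 22 s of the 45 s.

- **Carrier:** I pushed the smallest of the three blue carriers, the one in the track, by its tab with shut fingers. It stalled within 1 mm of the predicted place, and the push force rose to 14 N. After I backed off, its tab showed within 1 px of the expected position.
- **Knob:** I pressed it to a measured top height of 82.1 mm (half way is 82 mm) and held it there for more than 4 s. It went well past the 4 mm at which the pin would have met the plate, so the pin is in the hole.
- **Small disagreement:** The force during the hold was 6.2–7.1 N, slightly under the nominal 7 N. By force alone the travel would be about 9 mm instead of 9.9 mm. The picture showed the knob's underside about level with the post tops.
- **Bystanders:** The last picture showed the spare carrier and the dish where they were. The screwdriver had not moved by its pixel position. I did not re-measure the other items, but the arm did not go near them at bench height.

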